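Key the drum turntable's plate onto its pin

TASK

The round notched plate of the drum turntable is riding high on its spindle, off its drive pin. Push the plate's upright post with the outside of the closed fingertips to turn the plate until the notch in its rim stands over the pin, then press the plate down with the fingertips until it is fully home with the pin in the notch, and withdraw. Grip and lift nothing, do not put the fingers round the post, and leave the other things on the cart where they are.

Things in the scene. Friction and masses are not known exactly. Their poses are not given: they have to be found in the camera images.
- turntable: Fixed dark steel base of the drum turntable: round, 152 mm across at the foot and 132 mm at the top, 24 mm high, with a 34 mm wide ear of the same height that reaches 93 mm out along its x axis and carries the drive pin. A 16 mm spindle stands in its centre, 50 mm high. Origin: centre of the underside, on the surface; z up, x towards the pin.
- pin_tip (a point): Tip of the fixed steel drive pin: 12 mm diameter with a round (hemispherical) head, on the ear 70 mm from the spindle axis; the tip is 36 mm above the surface, 12 mm above the base's top. Half of it shows beyond the plate's rim from above.
- plate: Keyed aluminium plate on the spindle: a disc 140 mm in diameter, 8 mm thick, about 330 g, with one notch in its rim. It turns either way without end and slides along the spindle; friction keeps it where it is left, in angle (0.08 N m turns it) and in height (about 3 N moves it down). Origin: centre of its underside, on the spindle axis; z up, x towards the notch.
- plate_top (a point): Centre of the plate's upper face, on the spindle axis. At the start 46 mm above the surface (the underside 2 mm clear of the pin); fully home it is 14 mm lower, at 32 mm, the plate resting on the base. Off the notch the pin stops it after 2 mm. The spindle stands 4 mm proud of the face at first, 18 mm when home.
- notch (a point): Middle of the notch's open mouth, at the rim (70 mm from the axis) and at the level of the plate's underside: the notch is 19 mm wide, about 12 mm deep, and goes through the plate's thickness. The round pin head helps it in when it is up to about 5 mm off.
- post_top (a point): Centre of the top of the plain steel push post that stands on the plate: 14 mm diameter, 35 mm tall above the plate's upper face, 42 mm from the spindle axis, diametrically opposite the notch. It is fixed to the plate.
- peg_a: Bystander: round ebony peg standing on end, 27 mm diameter, 60 mm tall. Origin: centre of its underside.
- peg_b: Bystander: a second peg like peg_a.
- pitch_pipe: Bystander: flat round chrome pitch pipe, 64 mm diameter, 14 mm thick. Origin: centre of its underside.
- caliper: Bystander: brass sliding caliper lying flat, 150 mm long along its x, jaws 40 mm, 4 to 7 mm thick. Origin: middle of the beam, on the underside.
- dish: Bystander: shallow white porcelain dish, 120 mm across, 22 mm high. Origin: centre of its underside.
- pry_bar: Bystander: short steel pry bar lying flat, about 190 mm long along its x, 18 mm wide, 12 mm high. Origin: middle, on the underside.

How it is judged (in metres and radians):
On the way, in this order (a step that is already met when the one before it is completed fails the run):
1. the notch is turned to the pin (within 10 mm) (horizontal distance between notch and pin_tip below 0.01 m).
2. the plate is pressed home over the pin (horizontal distance between notch and pin_tip below 0.008 m and z of notch in the frame of turntable below 0.026 m), for 0.1 s.
At the end, for the whole second after the job is handed in: The plate is down on the base within 2 mm with its notch over the pin (notch mouth within 8 mm of the pin's axis), and stays so (all of step 2); the robot touches nothing.
It fails at once if the plate is lifted (more than 5 mm above its starting height) (z of notch in the frame of turntable above 0.043 m).
It fails at once if the fingers are closed about the post (horizontal distance between the grasp point and post_top below 0.009 m and z of the grasp point in the frame of post_top below 0.01 m).
It fails at once if a bystander is lifted or moved by more than 20 mm (distance of any of peg_a, peg_b, pitch_pipe, caliper, dish, pry_bar from where it was at the start of the episode above 0.02 m).
It fails at once if a peg is knocked over (angle between any of peg_a, peg_b's own z axis and vertical above 0.4 rad).
It also fails if it takes over 64 s, if anything falls off the work surface, if the arm or the gripper's body presses on something with over 40 N, if the wrist force passes 120 N, or if a joint passes its speed limit or range.

ROBOT

A 6-joint arm with a two-finger parallel gripper is mounted at the origin on the work surface. World frame = base frame: x ahead of the robot, y to its left, z up, the work surface at z = 0. Lengths are in m, angles in degrees, forces in N, time in s.
With the tool pointing down it reaches from about 0.4 to 0.925 m from the base axis. Payload 3.4 kg.
Tool frame: the origin (TCP) lies on the centre line of the jaws, within the pads' length; the fingertips stand 8 mm ahead of it and the grasp point (between the pads) lies 11 mm behind it; z points along the fingers, y is the line along which they close (so a half turn about z gives the same grasp; the last joint's range is limited). The gripper opens to 85 mm and grips with 20 to 120 N. Pads are 22 mm wide; open, the fingers measure 114 mm over their backs; the gripper's body (76 mm by 85 mm) begins 54 mm behind the grasp point. The pads swing forward as they close: fully open they stand 13 mm farther back than shut.
Start: joints at [71.935, 17.578, 86.31, -0, 76.112, -4.211], TCP at [0.138, 0.558, 0.239] pointing down, gripper open.
Joint ranges: [-179.03, 179.03], [-60, 130.46], [8.19, 133.38], [-81.62, 261.62], [5.75, 156.47], [-153.77, 153.77]. Speed limits (degrees/s): [147.25, 147.25, 180, 180, 180, 180].

INTERFACE

Orientations are given as [roll, pitch, yaw] about the fixed x, y, z axes, in that order (R = Rz(yaw) Ry(pitch) Rx(roll)).
In Python, from rig import r gives the robot as it stands.
- The arm moves only by the shell command python3 -m inch 'ROWS' [OPENING]. ROWS is a JSON object of lists of equal length, an entry for each row: "dp": the shift along the world's x, y, z in m, a list of three; "turn": the turn about the world's z in degrees. In form: {"dp": [[x, y, z], ...], "turn": [turn, ...]}. A call has 1 to 8 rows; each row is the pose to reach, as a shift and turn from the pose commanded when the call began; what a row does not reach only later rows make up. A row lasts 1/10 s, in which the tool goes at most 50 mm and 8.59 degrees, less where a joint would pass 70% of its speed; a pose out of reach is approached as far as the arm can. A call with a gripper value outside its range is refused whole. OPENING is the opening, from 0 (shut) to 1 (fully open), set as the call begins (- or left out, the last holds). The fingers move at their own pace and stop on an object; the grip force is fixed at half the most. Time passes only in rows, so rows that repeat a pose let the fingers close. It gives the time, the measured TCP pose, the force, the opening and the grip force at its end, in the units of the state.
- r.get_obs(): the state, without advancing time (a new reading comes with each control period).
- r.snapshot(name): name is "scene" or "top"; returns the picture (480x640x3 uint8, blue, green, red); there is no depth.
- r.camera_model(name): a dict with "K" (3x3 intrinsics, pixels), "D" ([k1, k2, p1, p2, k3] as OpenCV has them; the pictures are not rectified), "rvec" (rotation vector, rad) and "tvec" (3), from world to camera coordinates, as OpenCV has them. Camera axes: x right, y down, z forward; pixel columns grow to the right and rows downward; lengths in m; the calibration is good to about 2 mm. A picture is of the moment at which its call begins. camera_model takes no time and is no camera call.
- r.finish_job(): hands the job in; it is judged then, once.
The state is a dict: "clock": time; "qpos": joint angles; "qvel": joint speeds; "tau": joint torques, N m; "ee_pos": TCP position; "orientation": TCP orientation; "ft_force": force on the tool from outside, world axes, zero at the start; "wrist_torque": the same for the moment, N m; "opening": opening from 0.0 (shut) to 1.0 (fully open); "gripper_force": force on a finger pad.
Only numpy, scipy, OpenCV 4.12 (cv2) and the standard library are available. Lean on these libraries where they do the work, as an engineer would, in place of code of your own. Each camera call takes 0.05 s, during which the arm holds its last target. There are 200 camera calls.

## Working session

There is one attempt and no reset: what is moved stays moved. The work goes in short steps, Python scripts to look and compute and a shell command to move; the robot and the scene stay as the last step left them, time stands still between calls to the robot, and variables do not carry over. Pictures are saved under pics/ and viewed, at most 10 in all, crops included, and the job is handed in when it is done.

```bash
mkdir -p pics
python3 - <<'E'
from rig import r
import cv2
for n in("scene","top"):
    cv2.imwrite(f"pics/{n}0.png",r.snapshot(n)); m=r.camera_model(n); print(n,m)
o=r.get_obs();print(o)
E
```

```text
scene {'K': array([[440.13005001,   0.        , 315.28964326],
       [  0.        , 440.13005001, 235.58426613],
       [  0.        ,   0.        ,   1.        ]]), 'D': array([-0.02648877,  0.        ,  0.        ,  0.        ,  0.        ]), 'rvec': array([ 2.22156251,  1.08396202, -0.40725629]), 'tvec': array([-0.3328334 , -0.28093585,  1.35223999])}
top {'K': array([[618.52927422,   0.        , 314.82695572],
       [  0.        , 618.52927422, 235.76931836],
       [  0.        ,   0.        ,   1.        ]]), 'D': array([-0.14746842,  0.        ,  0.        ,  0.        ,  0.        ]), 'rvec': array([ 2.16802076, -2.11826667,  0.20321194]), 'tvec': array([-0.04115267,  0.55825169,  1.24624719])}
{'clock': 0.1, 'qpos': array([ 7.19350907e+01,  1.76157468e+01,  8.63759336e+01, -1.52013959e-03,
        7.61105951e+01, -4.21212565e+00]), 'qvel': array([ 0.02726539, -0.14914888, -0.10404934,  0.03869674, -0.02579367,
       -0.02623751]), 'tau': array([ 1.14595536e-03, -4.58528280e+01, -2.52610016e+01,  1.90569431e-04,
        5.49578603e-03, -5.41168987e-06]), 'ee_pos': array([0.13752364, 0.55768588, 0.2384985 ]), 'orientation': array([-1.79897892e+02, -6.04100463e-03,  1.66147577e+02]), 'ft_force': array([-0.04641979, -0.6814051 , -0.35567518]), 'wrist_torque': array([0.01855205, 0.02151995, 0.00057023]), 'gripper_force': 0.0, 'opening': 1.001211011082625}
```

View pics/top0.png

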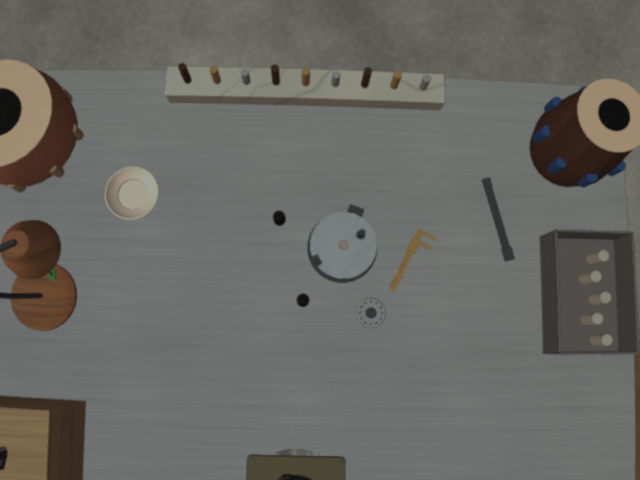

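View pics/scene0.png

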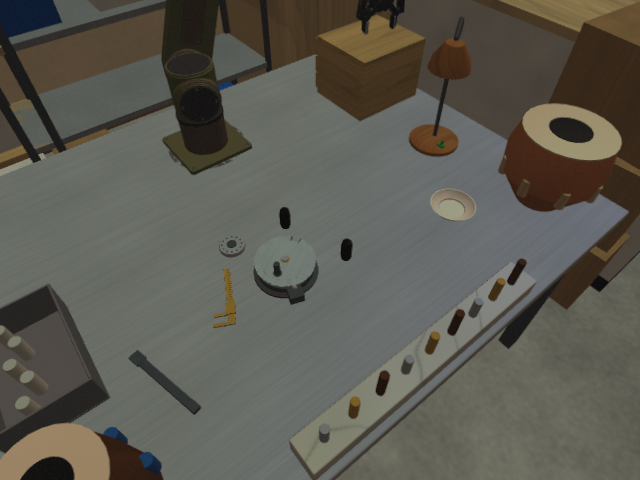

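The top view shows the plate centre at about (343,245), the post at (361,234), the ear at (356,211) and the notch at about (317,260). The pegs are at (279,218) and (303,300), the pipe at (371,313) and the caliper at about (410,260). I'll enlarge a crop and cast rays.

```bash
cat > h.py <<'E'
from rig import r
import cv2,numpy as np
def ray(n,u,v,z):
    m=r.camera_model(n);R=cv2.Rodrigues(m["rvec"])[0];t=m["tvec"]
    p=cv2.undistortPoints(np.array([[[u,v]]],float),m["K"],m["D"])[0,0]
    c=-R.T@t;d=R.T@np.array([p[0],p[1],1.]);return (c+d*(z-c[2])/d[2])[:2]
def ang(v):return np.degrees(np.arctan2(v[1],v[0]))
E
python3 - <<'E'
from h import *
im=cv2.imread("pics/top0.png")
cv2.imwrite("pics/crop0.png",cv2.convertScaleAbs(cv2.resize(im[195:315,265:425],None,fx=5,fy=5,interpolation=cv2.INTER_CUBIC),alpha=1.7))
for k,u,v,z in[("spindle",343.5,244.5,.05),("post",361,234,.081),("ear",356,210,.024),("notch",317,260,.042),("pega",279.5,218,.06),("pegb",303,300,.06),("pipe",371,313,.014)]:print(k,ray("top",u,v,z).round(4))
E
```

```text
spindle [ 0.5417 -0.0883]
post [ 0.5594 -0.1218]
ear [ 0.6215 -0.116 ]
notch [ 0.5088 -0.0339]
pega [0.5925 0.0463]
pegb [ 0.4236 -0.0067]
pipe [ 0.4022 -0.1511]
```

View pics/crop0.png

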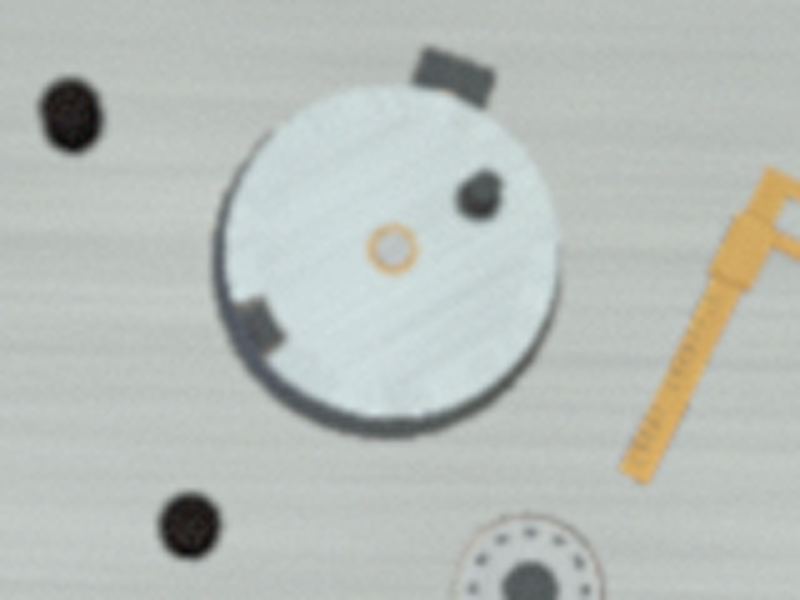

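Run:
```python
from h import *
f=lambda u,v,z:ray("top",265+(u+.5)/5-.5,195+(v+.5)/5-.5,z)
C=f(393,248,.05);print(C)
for k,u,v,z in[("post",484,188,.081),("postbase",473,203,.05),("ear",460,57,.024),("earL",425,47,.024),("earR",495,68,.024),("notch",258,326,.044),("nA",237,300,.046),("nB",262,355,.046),("cal1",635,473,.005),("cal2",715,265,.007)]:
    p=f(u,v,z);print(k,p.round(4),ang(p-C).round(1),np.linalg.norm(p-C).round(4))
# scene check
for k,u,v,z in[("spindle",285.5,258.5,.05),("post",277.5,264.5,.081)]:print(k,ray("scene",u,v,z))
```

```text
[ 0.54227856 -0.08767794]
post [ 0.5631 -0.1226] -59.1 0.0406
postbase [ 0.5622 -0.121 ] -59.1 0.0388
ear [ 0.6303 -0.1172] -18.5 0.0928
earL [ 0.6343 -0.102 ] -8.9 0.0931
earR [ 0.6259 -0.1323] -28.1 0.0948
notch [ 0.5089 -0.0322] 121.0 0.0647
nA [ 0.5194 -0.0232] 109.6 0.0685
nB [ 0.4966 -0.0341] 130.5 0.0705
cal1 [ 0.4543 -0.196 ] -129.1 0.1396
cal2 [ 0.545  -0.2304] -88.9 0.1428
spindle [ 0.54485156 -0.08793943]
post [ 0.56827007 -0.12363738]
```

Centre is about (0.543,-0.088), the pin is at -18.5° and the post at -59°, so the plate has to turn about 139° clockwise. I'm setting out, closing the fingers on the way.

```bash
python3 -m inch '{"dp":[[0.02,-0.03,0],[0.045,-0.065,0],[0.072,-0.105,0],[0.1,-0.145,0],[0.127,-0.185,0],[0.155,-0.225,0],[0.182,-0.265,0],[0.21,-0.305,0]],"turn":[-5,-10,-16,-22,-28,-34,-40,-45]}' 0
python3 -m inch '{"dp":[[0.027,-0.04,0],[0.054,-0.079,0],[0.081,-0.118,-0.01],[0.108,-0.157,-0.02],[0.135,-0.196,-0.03],[0.16,-0.235,-0.04],[0.187,-0.272,-0.05],[0.21,-0.305,-0.06]],"turn":[0,0,0,0,0,0,0,0]}' 0
python3 -m inch '{"dp":[[0.02,-0.025,-0.01],[0.037,-0.054,-0.02],[0.037,-0.054,-0.04],[0.037,-0.054,-0.06],[0.037,-0.054,-0.06],[0.037,-0.054,-0.06]],"turn":[0,0,0,0,0,0]}' 0
```

```text
clock: 0.9
ee_pos: [0.348, 0.2514, 0.2392]
orientation: [-180.0, -0.0, 120.9]
ft_force: [1.2, 0.4, -0.7]
opening: -0.001
gripper_force: 0.0
clock: 1.7
ee_pos: [0.5587, -0.0539, 0.1785]
orientation: [-180.0, -0.0, 121.1]
ft_force: [0.1, 1.0, 0.8]
opening: -0.002
gripper_force: 0.0
clock: 2.3
ee_pos: [0.5942, -0.1056, 0.1188]
orientation: [-179.9, -0.1, 121.1]
ft_force: [-0.2, 0.4, 0.6]
opening: 0.0
gripper_force: 0.0
```

```bash
python3 -m inch '{"dp":[[0,0,-0.02],[0,0,-0.04],[0,0,-0.055],[0,0,-0.055]],"turn":[0,0,0,0]}' 0
python3 - <<'E'
from h import *
a=r.snapshot("top")[195:315,265:425];b=r.snapshot("scene")[200:320,200:360]
cv2.imwrite("pics/c1.png",cv2.convertScaleAbs(cv2.resize(np.hstack([a,b]),(800,300),interpolation=cv2.INTER_CUBIC),alpha=1.7))
E
```

```text
clock: 2.7
ee_pos: [0.5939, -0.1052, 0.0637]
orientation: [-179.9, -0.1, 121.2]
ft_force: [-0.8, 0.1, -0.3]
opening: 0.0
gripper_force: 0.0
```

View pics/c1.png

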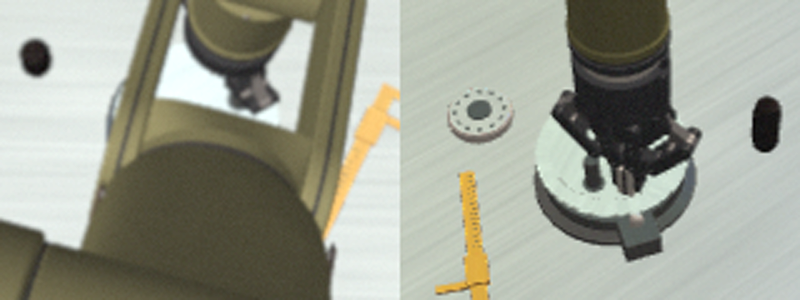

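The scene view shows the closed fingers at about (625,180) beside the post at (593,175), with clearance. Next I work out the push arc.

Run:
```python
from h import *
C=np.array([.543,-.088]);p0=np.array([.595,-.106])
def P(phi,d=.0215):
    a=np.radians(phi);return C+.042*np.array([np.cos(a),np.sin(a)])+d*np.array([-np.sin(a),np.cos(a)])
base=p0
for i,k in enumerate(range(0,141,5)):
    p=P(-59.2-k);print(k,((p-base)*1000).round(0)); 
    if k in(35,70,105):base=p;print('--',p.round(4))
```

```text
0 [-12.  -7.]
5 [-14. -10.]
10 [-17. -14.]
15 [-20. -17.]
20 [-23. -19.]
25 [-26. -22.]
30 [-30. -24.]
35 [-34. -25.]
-- [ 0.5614 -0.1315]
40 [-4. -1.]
45 [-8. -3.]
50 [-12.  -3.]
55 [-16.  -4.]
60 [-20.  -4.]
65 [-24.  -3.]
70 [-28.  -3.]
-- [ 0.5331 -0.1341]
75 [-4.  1.]
80 [-8.  2.]
85 [-12.   4.]
90 [-15.   6.]
95 [-19.   8.]
100 [-22.  11.]
105 [-25.  14.]
-- [ 0.5084 -0.1201]
110 [-3.  3.]
115 [-5.  6.]
120 [-7. 10.]
125 [-9. 14.]
130 [-10.  18.]
135 [-11.  22.]
140 [-12.  26.]
```

```bash
python3 -m inch '{"dp":[[-0.006,-0.0035,0],[-0.012,-0.007,0],[-0.014,-0.01,0],[-0.017,-0.014,0],[-0.02,-0.017,0],[-0.023,-0.019,0],[-0.03,-0.024,0],[-0.034,-0.025,0]],"turn":[0,0,-5,-10,-15,-20,-28,-35]}' 0
python3 -m inch '{"dp":[[-0.004,-0.001,0],[-0.008,-0.003,0],[-0.012,-0.003,0],[-0.016,-0.004,0],[-0.02,-0.004,0],[-0.024,-0.003,0],[-0.028,-0.003,0]],"turn":[-5,-10,-15,-20,-25,-30,-35]}' 0
python3 - <<'E'
from h import *
a=r.snapshot("top")[195:315,265:425];b=r.snapshot("scene")[200:320,200:360]
cv2.imwrite("pics/c2.png",cv2.convertScaleAbs(cv2.resize(np.hstack([a,b]),(800,300),interpolation=cv2.INTER_CUBIC),alpha=1.7))
E
```

```text
clock: 3.6
ee_pos: [0.5616, -0.132, 0.0656]
orientation: [179.8, 0.1, 85.8]
ft_force: [1.8, -1.0, 0.3]
opening: -0.001
gripper_force: 1.3
clock: 4.3
ee_pos: [0.5338, -0.1349, 0.0656]
orientation: [179.8, -0.1, 50.9]
ft_force: [2.2, -0.8, -0.3]
opening: -0.006
gripper_force: 1.0
```

View pics/c2.png

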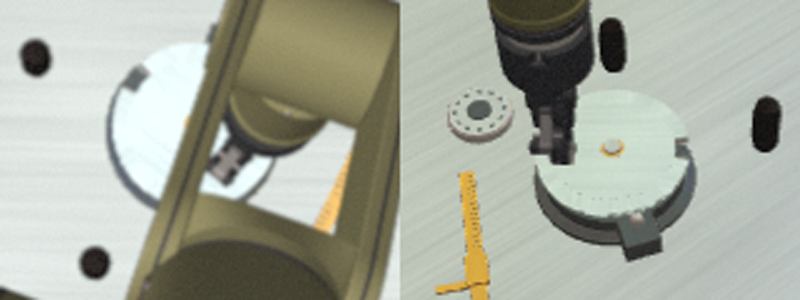

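The plate is turning with the post: the notch is now at (682,148) in the scene crop and the pin at (637,217). I'll continue to about 130°.

```bash
python3 -m inch '{"dp":[[-0.004,0.001,0],[-0.008,0.002,0],[-0.012,0.004,0],[-0.015,0.006,0],[-0.019,0.008,0],[-0.022,0.011,0],[-0.025,0.014,0]],"turn":[-5,-10,-15,-20,-25,-30,-35]}' 0
python3 -m inch '{"dp":[[-0.003,0.003,0],[-0.005,0.006,0],[-0.007,0.01,0],[-0.009,0.014,0],[-0.01,0.018,0],[-0.01,0.018,0]],"turn":[-5,-10,-15,-20,-25,-25]}' 0
python3 - <<'E'
from h import *
b=r.snapshot("scene")[220:310,235:335]
cv2.imwrite("pics/c3.png",cv2.convertScaleAbs(cv2.resize(b,(600,540),interpolation=cv2.INTER_CUBIC),alpha=1.7))
E
```

```text
clock: 5.1
ee_pos: [0.5083, -0.1207, 0.0652]
orientation: [179.9, -0.1, 16.1]
ft_force: [0.6, -2.5, 0.7]
opening: -0.001
gripper_force: 1.2
clock: 5.7
ee_pos: [0.4974, -0.1018, 0.0648]
orientation: [180.0, -0.0, -8.7]
ft_force: [0.2, 0.2, -0.0]
opening: 0.001
gripper_force: 0.2
```

View pics/c3.png

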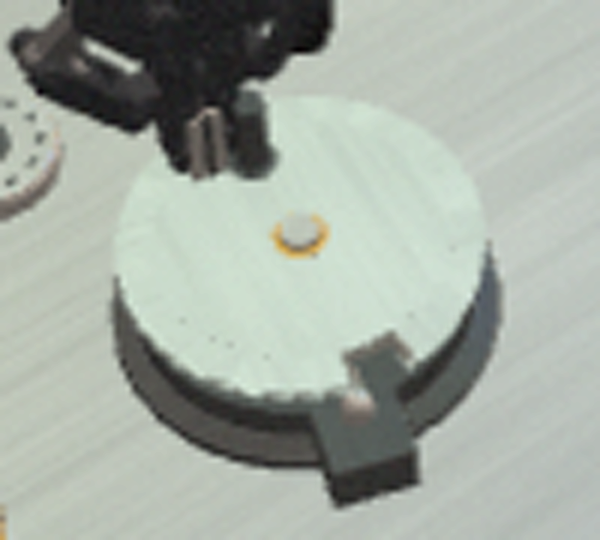

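The notch's inner edge runs (346,355) to (398,335), and the pin head is at (358,400).

Run:
```python
from h import *
f=lambda u,v,z:ray("scene",235+(u+.5)/6-.5,220+(v+.5)/6-.5,z)
C=f(300,230,.05);print(C)
for k,u,v,z in[("inA",346,356,.046),("inB",397,334,.046),("in",371,345,.046),("pin",358,397,.035),("earL",339,505,.024),("earR",418,486,.024),("postbase",258,172,.046)]:
    p=f(u,v,z);print(k,p.round(4),ang(p-C).round(1),np.linalg.norm(p-C).round(4))
```

```text
[ 0.5422028 -0.0886077]
inA [ 0.5976 -0.1075] -18.8 0.0585
inB [ 0.6011 -0.0869] 1.7 0.059
in [ 0.5992 -0.0974] -8.7 0.0577
pin [ 0.6085 -0.1106] -18.3 0.0699
earL [ 0.6358 -0.1395] -28.5 0.1065
earR [ 0.6469 -0.1123] -12.7 0.1073
postbase [ 0.5063 -0.0833] 171.7 0.0363
```

9.7° remain, so one more 10° push, then I back off and check.

```bash
python3 -m inch '{"dp":[[-0.001,0.002,0],[-0.001,0.004,0],[-0.002,0.006,0],[-0.002,0.008,0],[-0.002,0.008,0],[-0.002,0.008,0],[-0.004,-0.004,0],[-0.004,-0.004,0.05]],"turn":[-2,-5,-7,-10,-10,-10,-10,-10]}' 0
python3 - <<'E'
from h import *
b=r.snapshot("scene")[220:310,235:335]
cv2.imwrite("pics/c4.png",cv2.convertScaleAbs(cv2.resize(b,(600,540),interpolation=cv2.INTER_CUBIC),alpha=1.7))
E
```

```text
clock: 6.55
ee_pos: [0.4888, -0.1056, 0.109]
orientation: [180.0, 0.8, -18.8]
ft_force: [0.0, 0.3, 0.8]
opening: 0.002
gripper_force: 0.0
```

View pics/c4.png

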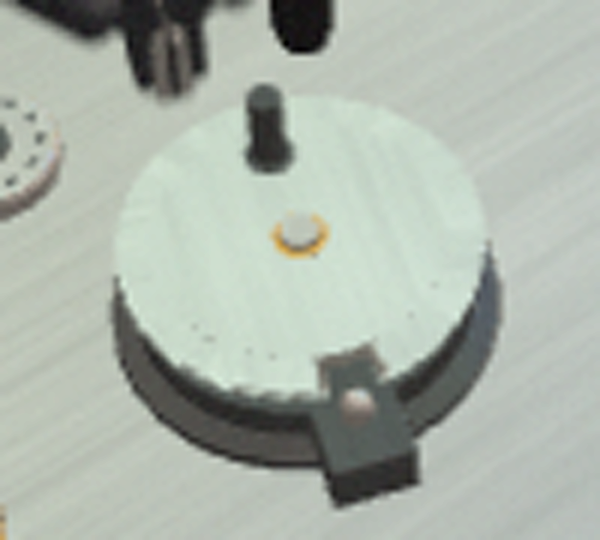

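The inner notch corners are now at about (320,362) and (374,347), and the pin at (358,402).

Run:
```python
from h import *
f=lambda u,v,z:ray("scene",235+(u+.5)/6-.5,220+(v+.5)/6-.5,z)
C=f(300,230,.05)
for k,u,v,z in[("inA",320,362,.046),("inB",374,347,.046),("in",347,354.5,.046),("pin",358,399,.035)]:
    p=f(u,v,z);print(k,p.round(4),ang(p-C).round(1),np.linalg.norm(p-C).round(4))
print(r.get_obs()["ee_pos"], np.array([.543,-.088])+.028*np.array([.948,-.317]))
```

```text
inA [ 0.5939 -0.1165] -28.4 0.0587
inB [ 0.6006 -0.097 ] -8.2 0.059
in [ 0.5972 -0.1068] -18.3 0.058
pin [ 0.6092 -0.1111] -18.6 0.0707
[ 0.49537899 -0.10717308  0.11919633] [ 0.569544 -0.096876]
```

Aligned within 1°. Moving over the press point and pressing, with force readings.

```bash
python3 -m inch '{"dp":[[0.02,0.003,0],[0.045,0.006,0],[0.075,0.01,0],[0.075,0.01,-0.02],[0.075,0.01,-0.04],[0.075,0.01,-0.05],[0.075,0.01,-0.055],[0.075,0.01,-0.055]],"turn":[0,0,0,0,0,0,0,0]}' 0
python3 -m inch '{"dp":[[0,0,-0.003],[0,0,-0.006],[0,0,-0.009],[0,0,-0.012],[0,0,-0.015],[0,0,-0.015]],"turn":[0,0,0,0,0,0]}' 0
```

```text
clock: 7.4
ee_pos: [0.5682, -0.096, 0.0588]
orientation: [180.0, 0.1, -18.9]
ft_force: [0.1, -0.1, 0.3]
opening: -0.0
gripper_force: 0.0
clock: 8.0
ee_pos: [0.569, -0.0958, 0.0441]
orientation: [-180.0, -0.0, -18.9]
ft_force: [0.2, -0.9, 0.5]
opening: 0.003
gripper_force: 0.5
```

```bash
python3 -m inch '{"dp":[[0,0,-0.002],[0,0,-0.004],[0,0,-0.005],[0,0,-0.006],[0,0,-0.006]],"turn":[0,0,0,0,0]}' 0
```

```text
clock: 8.5
ee_pos: [0.569, -0.0958, 0.04]
orientation: [-180.0, -0.1, -18.9]
ft_force: [-3.3, 0.0, 15.3]
opening: -0.001
gripper_force: 7.2
```

Firm stop at tip height 0.032, which is home. A slightly harder press, then withdraw.

```bash
python3 -m inch '{"dp":[[0,0,-0.002],[0,0,-0.002],[0,0,-0.002]],"turn":[0,0,0]}' 0
python3 -m inch '{"dp":[[0,0,0.01],[0,0,0.04],[0,0,0.08],[-0.02,0,0.12],[-0.06,0,0.14],[-0.1,0.03,0.14],[-0.1,0.06,0.14],[-0.1,0.06,0.14]],"turn":[0,0,0,0,0,0,0,0]}' 0
python3 - <<'E'
from h import *
b=r.snapshot("scene")[220:310,235:335]
cv2.imwrite("pics/c5.png",cv2.convertScaleAbs(cv2.resize(b,(600,540),interpolation=cv2.INTER_CUBIC),alpha=1.7))
E
```

```text
clock: 8.8
ee_pos: [0.5691, -0.0958, 0.0398]
orientation: [-180.0, -0.1, -18.8]
ft_force: [-6.5, 1.2, 28.3]
opening: -0.003
gripper_force: 13.8
clock: 9.6
ee_pos: [0.466, -0.033, 0.1761]
orientation: [-179.9, 0.1, -18.7]
ft_force: [0.4, 0.4, 0.8]
opening: -0.002
gripper_force: 0.0
```

View pics/c5.png

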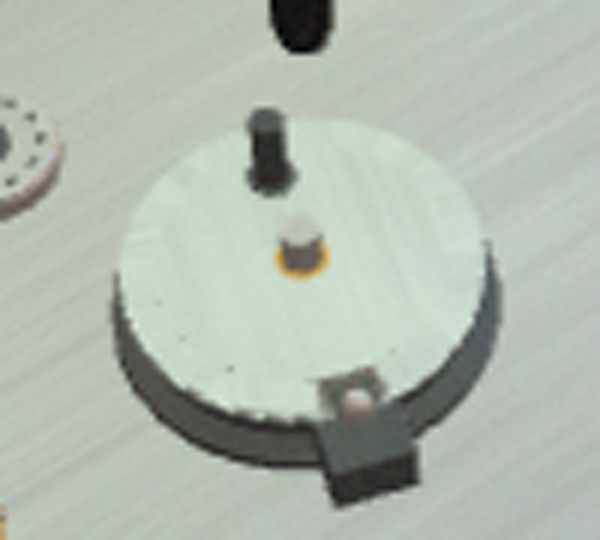

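The plate sits down on the base with the pin at (358,400) in the notch, and the spindle stands well proud at (300,235). Handing in.

```bash
python3 -c "
from rig import r
print(r.finish_job())"
```

```text
the job is handed in; nothing more can be done
None
```

I turned the plate about 140° by its post and pressed it down to the base with the pin in the notch. The arm is withdrawn and the job is handed in at about 10 s on the robot clock; the hand-in returned no verdict.

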